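# Open the robotics kit case and hold its lid up

### The arm

A 6-joint arm with a two-finger parallel gripper is mounted at the origin on the work surface. World frame = base frame: x ahead of the robot, y to its left, z up, the work surface at z = 0. Lengths are in m, angles in rad, forces in N, time in s.
With the tool pointing down it reaches from about 0.375 to 0.9 m from the base axis. Payload 3.1 kg.
Tool frame: the origin (TCP) lies between the finger pads; the fingertips stand 14 mm ahead of it and the grasp point (between the pads) lies 5 mm behind it (robot.finger_overhang is the distance from the TCP to the fingertips, in m); z points along the fingers, y is the line along which they close (so a half turn about z gives the same grasp; the last joint's range is limited). The gripper opens to 87 mm and grips with 3 to 60 N. Pads are 19 mm wide; open, the fingers measure 117 mm over their backs; the gripper's body (75 mm by 190 mm) begins 51 mm behind the grasp point.
Start: joints at [1.012, 0.527, 1.433, -0, 1.181, -0.178], TCP at [0.232, 0.58, 0.208] pointing down, gripper open.
Joint ranges: [-3.08, 3.08], [-0.75, 2.2], [0.22, 2.44], [-1.43, 4.57], [0, 2.65], [-2.85, 2.85]. Speed limits (rad/s): [2.79, 2.79, 3.14, 3.14, 3.14, 3.14].

### API

Orientations are given as a unit quaternion [x, y, z, w].
In Python, from rig import monitor, cams, workorder, robot gives the robot as it stands.
- The arm moves only by the tool send_rows, never from a script. Its argument "moves" is one flat list of numbers, 7 for each row, row after row: the opening, from 0 (shut) to 1 (fully open), then the shift along the world's x, y, z in cm, then the turn, a rotation vector about the world's x, y, z in rad. A call has 1 to 5 rows; each row is the pose to reach, as a shift and turn from the pose commanded when the call began; what a row does not reach only later rows make up. A row lasts 1/12 s, in which the tool goes at most 41.7 mm and 7.16 degrees, less where a joint would pass 70% of its speed; a pose out of reach is approached as far as the arm can. A call with a gripper value outside its range is refused whole. The fingers move at their own pace and stop on an object; "grip_force" is the grip in N (left out, the last holds). Time passes only in rows, so rows that repeat a pose let the fingers close. It gives the time, the measured TCP pose, the force, the opening and the grip force at its end, in the units of the state.
- monitor.get_obs(): the state, without advancing time (a new reading comes with each control period).
- cams.camera(name): name is "scene" or "top"; returns a dict with "pixels" (480x640x3 uint8, blue, green, red), "range_z" (480x640 float32, m along the optical axis (not along the pixel's ray), 0 where there is no reading), "fovy" (degrees; the focal length in pixels is half the picture's height over the tangent of half this angle, whatever the lens; pixels are square), "cx", "cy" (the principal point, pixels), "rvec" (rotation vector, rad) and "tvec" (3), from world to camera coordinates, as OpenCV has them. Camera axes: x right, y down, z forward; pixel columns grow to the right and rows downward; lengths in m; the calibration is good to about 2 mm. A picture is of the moment at which its call begins.
- workorder.hand_in(): hands the job in; it is judged then, once.
The state is a dict: "time": time; "q": joint angles; "joint_velocities": joint speeds; "joint_torque": joint torques, N m; "position": TCP position; "tool_rot": TCP orientation; "ft_force": force on the tool from outside, world axes, zero at the start; "moment": the same for the moment, N m; "grip_width": finger opening in m; "grip_force": force on a finger pad.
Only numpy, scipy, OpenCV 4.12 (cv2) and the standard library are available. Lean on these libraries where they do the work, as an engineer would, in place of code of your own. Each camera call takes 0.05 s, during which the arm holds its last target. There are 200 camera calls.

### The job

Pull the spring lock clip up off its rail on the front of the grey kit case and put it in the open white tray. Then, before moving the catch, gently tug the lid up by its bar handle to learn whether the hidden catch has caught it; if it has, slide the catch knob all the way towards the rail to free it. Lift the lid to about 60 degrees from closed and finish while still holding it open there, leaving the other things on the bench where they are.

Things in the scene. Friction and masses are not known exactly. Their poses are not given: they have to be found in the camera images.
- case: Grey plastic kit case fixed to the bench, 250 mm deep (its x), 260 wide (its y). Origin: centre of its underside; -x side to the robot, z up. The front 60 mm of its top is a flat deck at height 100, with an aluminium rail to the left (+y) and the catch knob to the right (-y); behind it lies the lid, 190 deep, top at height 108, hinged at the case's far edge.
- clip: Loose spring lock clip, 90 g: steel saddle 29 (x) by 30 mm (y) on two 21 mm legs astride the rail; black upright grip fin on top, 12 thick (x), 30 long (y), 34 tall, its top 60 above the legs' feet; a tongue reaches 43 mm to +x over the lid's front edge. Origin: between the legs' feet; axes as the case's at the start. It can stand on its legs.
- clip_grip (a point): Centre of the clip's fin, 43 mm above the feet of its legs; the axes are the clip's.
- tray: Open white plastic tray fixed to the bench, to the left or the right of the case, 170 mm (its x) by 120 (its y), walls 4 thick and 30 high, inner floor at height 4. Empty. Origin: centre of its underside.
- lid (a joint): Lid angle, rad: 0 shut, grows as the front rises; 1.05 is 60 degrees, stop at 1.5. 0.45 kg, falls shut when let go. Its hidden catch may or may not have hold of it; nothing outside tells which, the knob's position included. Caught, it rises freely only to about 0.035 (5 mm at the handle) and stops hard; free, it lifts on: about 3 N at the handle, more if a tight grip resists the bar's turning.
- lid_handle (a point): Middle of the lid's bar handle: round aluminium bar 12 mm thick, 130 long, along the case's y, its axis 42 above the lid's top, with a post down to the lid at each end (59 mm from the middle). When shut, 145 mm nearer the lid's front than the hinge line and 50 above it. Axes: the case's when shut, turning with the lid.
- lid_hinge (a point): Middle of the hinge line, at height 100 on the case's far edge; the line runs along the case's y. Axes turn with the lid.
- catch (a joint): Slide of the catch knob along the case's +y (towards the rail): starts anywhere from 0 to 0.006 m, stop at 0.030. At more than 0.026 the lid is surely free, whatever the start. It takes about 2 N to slide and stays where it is left.
- catch_knob (a point): Centre of the top of the catch knob: a black upright block 12 mm (case x) by 24 (case y), 30 tall, on a 4 mm plate on the deck; this point is 34.5 mm above the deck. Axes: the case's.
- wheel_a: Bystander: small black rubber wheel, 62 mm across, 26 thick, lying flat; leave alone. Origin: under its middle.
- wheel_b: Bystander: another such wheel; leave alone. Origin: under its middle.
- motor: Bystander: orange gear motor, 80 mm long; leave alone. Origin: under its middle.
- battery: Bystander: grey battery pack 75 by 40 by 24 mm; leave alone. Origin: under its middle.
- driver: Bystander: screwdriver; leave alone. Origin: under its middle.
- beam: Bystander: aluminium beam 110 by 16 by 16 mm; leave alone. Origin: under its middle.
- brick: Bystander: white controller brick 60 by 90 by 30 mm; leave alone. Origin: under its middle.
- rail_top (a point): Centre of the top of the rail: 14 mm wide (case x), 70 long (case y), 22 high on the deck. The seated clip's saddle rests here. Sprung balls in the rail's sides click under ridges in the clip's legs: it takes about 12 N straight up over the first 6 mm or so, then the clip is free; a 30 mm straight lift clears the rail. Axes: the case's.
There are look-alikes about, which are no part of the job. What is shaped like the tray but green is not meant.

How it is judged:
On the way, in this order (a step that is already met when the one before it is completed fails the run):
1. the clip is lifted clear of its rail with the lid still shut (z of clip in the frame of case above 0.126 m and contact force between the fingers and clip above 0.3 N and value of joint lid below 0.012 rad), for 0.05 s.
2. the clip lies in the tray, let go (x of clip in the frame of tray between -0.075 and 0.075 m and y of clip in the frame of tray between -0.05 and 0.05 m and z of clip_grip in the frame of tray below 0.06 m and contact force between the fingers and clip below 0.1 N and linear speed of clip below 0.03 m/s and value of joint lid below 0.012 rad), for 0.1 s.
3. the lid is tugged up by its handle (past 0.015 rad) before the catch knob has been moved (less than 4 mm) (value of joint lid above 0.015 rad and distance of catch_knob from where it was at the start of the episode below 0.004 m and contact force between the fingers and lid above 0.3 N), for 0.1 s.
At the end, for the whole second after the job is handed in: The lid is held still by the fingers at 46 to 74 degrees (0.8 to 1.3 rad), with nothing else carrying it, and the clip rests in the tray, let go: its origin within 75 mm (tray x) and 50 mm (tray y) of the tray's middle, the middle of its fin no more than 60 mm above the tray's underside (value of joint lid between 0.8 and 1.3 rad and velocity of joint lid between -0.15 and 0.15 rad/s and contact force between the fingers and lid above 0.5 N and contact force between clip and lid below 0.1 N and x of clip in the frame of tray between -0.075 and 0.075 m and y of clip in the frame of tray between -0.05 and 0.05 m and z of clip_grip in the frame of tray below 0.06 m and contact force between the fingers and clip below 0.1 N and linear speed of clip below 0.03 m/s); the arm keeps its last pose, push and grip.
It fails at once if the caught lid is wrenched: more than 40 N on the catch (contact force between catch and lid above 40 N).
It fails at once if another thing on the bench is shifted by more than 40 mm (distance of any of wheel_a, wheel_b, motor, battery, driver, beam, brick from where it was at the start of the episode above 0.04 m).
It also fails if it takes over 67 s, if anything falls off the work surface, if the arm or the gripper's body presses on something with over 40 N, if the wrist force passes 120 N, or if a joint passes its speed limit or range.

## Working session

There is one attempt and no reset: what is moved stays moved. The work goes in short steps, Python scripts to look and compute and a tool call to move; the robot and the scene stay as the last step left them, time stands still between calls to the robot, and variables do not carry over. Pictures are saved under pics/ and viewed, at most 10 in all, crops included, and the job is handed in when it is done.

Besides the shell and the picture viewer there is one more tool, called after ">>>" in YAML: its name, and indented under it one key for each argument. send_rows: Moves the arm, as the interface text tells. Its arguments: {"type":"object","properties":{"moves":{"type":"array","items":{"type":"number"}},"grip_force":{"type":"number"}},"required":["moves"]}

```bash
ls && mkdir -p pics && cat > h.py <<'E'
import numpy as np,cv2
from rig import monitor,cams,workorder,robot
def cam(n):
    c=cams.camera(n);c['f']=240/np.tan(np.radians(c['fovy'])/2);c['R']=cv2.Rodrigues(np.array(c['rvec'],float))[0];c['t']=np.array(c['tvec'],float).ravel();return c
def cloud(c):
    v,u=np.mgrid[:480,:640];z=c['range_z'];p=np.stack([(u-c['cx'])/c['f']*z,(v-c['cy'])/c['f']*z,z],-1)
    w=(p-c['t'])@c['R'];w[z==0]=np.nan;return w
E
python3 - <<'E'
from h import *
for n in('scene','top'):
    c=cam(n);cv2.imwrite(f'pics/{n}0.png',c['pixels']);np.savez(f'/tmp/{n}.npz',w=cloud(c),p=c['pixels']);print(n,c['f'],-c['R'].T@c['t'])
print(monitor.get_obs())
E
```

```text
pics
scene 462.9994474084227 [ 1.12636626 -0.30016017  0.97829095]
top 603.8999114066146 [0.42364292 0.01634812 1.46844011]
{'time': 0.1, 'q': array([ 1.01250797e+00,  5.28420265e-01,  1.43376605e+00,  2.18647105e-06,
        1.18139642e+00, -1.78506511e-01]), 'joint_velocities': array([ 0.00119124, -0.00205135, -0.00376901, -0.00101948,  0.00064043,
       -0.00028076]), 'joint_torque': array([ 3.97640624e-04, -4.40980017e+01, -1.77149820e+01,  6.34750491e-02,
        5.32875163e-02, -5.96996142e-05]), 'position': array([0.23130615, 0.5798859 , 0.20734318]), 'tool_rot': array([ 1.88752092e-01,  9.82024265e-01, -9.27917862e-04, -3.59279145e-04]), 'ft_force': array([-0.5876271 ,  0.00460846,  0.93245521]), 'moment': array([ 0.00099787, -0.07084467, -0.02019654]), 'grip_force': 0.0, 'grip_width': 0.08692948204130618}
```

View pics/scene0.png

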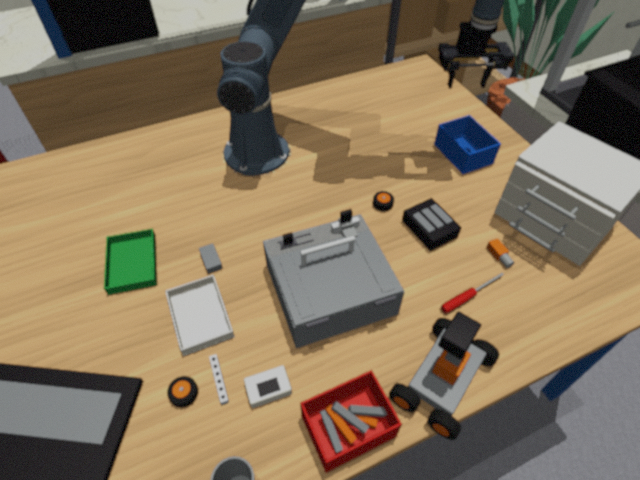

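View pics/top0.png

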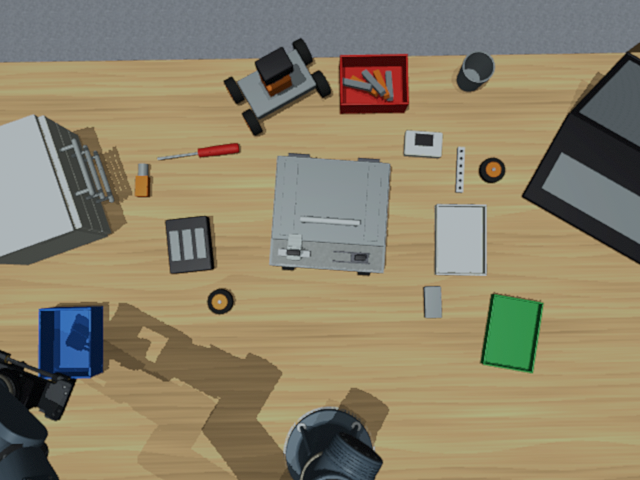

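The scene view shows the case at (330,280), with the clip at (346,216), the knob at (290,240), the bar handle at (328,250) and the white tray at (199,314). In the top view the clip is at (294,245), the knob at (360,257), the handle at (330,221) and the tray at (460,240).

Things that could be mistaken for the tray in the top view: green tray (512,332), blue box (71,341), red box (373,83) and brick (423,144). The open white one at (460,240) is the tray. Two things could be mistaken for the clip: the knob block (360,257) and the battery (432,302). The clip is the fin on the rail, on the left (+y) side.

```bash
python3 - <<'E'
from h import *
T=np.load('/tmp/top.npz');w=T['w'];p=T['p']
cv2.imwrite('pics/crop1.png',np.hstack([cv2.resize(p[200:290,255:405],(600,360),interpolation=cv2.INTER_CUBIC)]))
hsv=cv2.cvtColor(p,cv2.COLOR_BGR2HSV)
def rep(n,m):
    q=w[m];print(n,m.sum(),'mean',q.mean(0).round(4),'lo',np.percentile(q,2,0).round(4),'hi',np.percentile(q,98,0).round(4))
    r=cv2.minAreaRect((q[:,:2]*1000).astype(np.float32));print('   rect',r)
def box(u0,u1,v0,v1):
    m=np.zeros(p.shape[:2],bool);m[v0:v1,u0:u1]=1;return m
z=w[...,2]
B=box(262,400,145,280)
rep('lid',B&(z>.104)&(z<.112)); rep('case',B&(z>.09)&(z<.112))
rep('handle',B&(z>.145)&(z<.16)&box(290,375,205,232))
rep('fin',box(270,320,225,262)&(z>.145))
rep('rail/saddle',box(265,325,228,266)&(z>.115)&(z<.14))
rep('knob',box(335,385,235,275)&(z>.12))
t=box(428,495,195,285)
rep('trayrim',t&(z>.024)&(z<.036)); rep('trayall',t&(z>.002)&(z<.036)&(hsv[...,1]<40))
print(np.nanmax(z[box(262,400,145,280)]))
S=np.load('/tmp/scene.npz');w=S['w'];p=S['p'];z=w[...,2]
rep('Sfin',box(325,370,200,240)&(z>.145))
rep('Shandle',box(295,365,230,275)&(z>.144)&(z<.162))
rep('Sknob',box(275,320,225,260)&(z>.12))
E
```

```text
lid 7748 mean [ 0.5892 -0.0112  0.108 ] lo [ 0.4672 -0.1339  0.1042] hi [0.6857 0.1128 0.1117]
   rect ((566.0721435546875, -8.649276733398438), (258.73394775390625, 257.73431396484375), 85.09276580810547)
case 11013 mean [ 0.5648 -0.0111  0.1057] lo [ 0.4401 -0.1338  0.096 ] hi [0.6868 0.1174 0.1116]
   rect ((567.3516845703125, -8.667068481445312), (260.4452819824219, 260.65777587890625), 85.03423309326172)
handle 309 mean [ 0.5418 -0.0067  0.1544] lo [ 0.5321 -0.0672  0.1484] hi [0.5511 0.0545 0.1591]
   rect ((542.216064453125, -6.537322998046875), (127.55056762695312, 12.467048645019531), 85.22789764404297)
fin 81 mean [0.4737 0.074  0.1603] lo [0.4681 0.0598 0.1529] hi [0.4793 0.088  0.1655]
   rect ((473.7756042480469, 73.98493957519531), (28.475177764892578, 11.107361793518066), 88.15806579589844)
rail/saddle 284 mean [0.4815 0.073  0.1225] lo [0.4604 0.0411 0.1151] hi [0.5148 0.1077 0.1316]
   rect ((490.45745849609375, 63.45447540283203), (88.24836730957031, 64.23072052001953), 87.41483306884766)
knob 63 mean [ 0.461  -0.072   0.1332] lo [ 0.4555 -0.0829  0.1255] hi [ 0.466
[... 483 characters left out ...]
76171875), (128.98248291015625, 173.67881774902344), 88.49484252929688)
0.1672938242964771
Sfin 139 mean [0.4969 0.0626 0.1553] lo [0.4687 0.0284 0.1455] hi [0.5517 0.0858 0.1626]
   rect ((507.2422180175781, 55.86310577392578), (34.684326171875, 93.01315307617188), 67.4339828491211)
Shandle 297 mean [ 0.5446 -0.011   0.1534] lo [ 0.5348 -0.0724  0.1469] hi [0.5528 0.0525 0.1579]
   rect ((543.456298828125, -8.94171142578125), (130.14434814453125, 14.399011611938477), 83.9216537475586)
Sknob 204 mean [ 0.5139 -0.0631  0.1432] lo [ 0.458  -0.0872  0.1221] hi [ 0.5453 -0.0316  0.1576]
   rect ((504.5697326660156, -67.48527526855469), (104.65538024902344, 42.44088363647461), 25.222335815429688)
```

View pics/crop1.png

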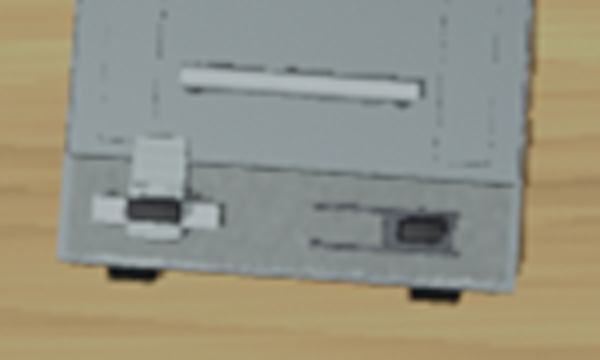

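The close crop confirms the choice: the black fin on the white rail saddle at crop (155,208) is the clip, and the knob block at (422,230) is the other black upright. The numbers also fit: case yaw is about -5°, fin centre (0.474, 0.074), handle (0.543, -0.007, 0.15) and tray (0.504, -0.322). I'm moving over the clip now.

>>> send_rows:
  moves: [0.6,1.6,-3.4,1,0,0,-0.12,0.6,3.2,-6.8,2,0,0,-0.24,0.6,4.8,-10.2,3,0,0,-0.36,0.6,6.4,-13.6,4,0,0,-0.48,0.6,8,-17,4,0,0,-0.6]

```text
time: 0.52
position: [0.3127, 0.4097, 0.2497]
tool_rot: [0.473, 0.881, 0.001, 0.001]
ft_force: [0.3, -0.5, 0.8]
grip_width: 0.0618
grip_force: 0.0
```

>>> send_rows:
  moves: [0.6,1.6,-3.4,0,0,0,-0.12,0.6,3.2,-6.8,0,0,0,-0.24,0.6,4.8,-10.2,0,0,0,-0.36,0.6,6.4,-13.6,0,0,0,-0.48,0.6,8,-17,0,0,0,-0.6]

```text
time: 0.93
position: [0.3917, 0.2387, 0.2481]
tool_rot: [0.712, 0.702, -0.0, -0.0]
ft_force: [0.0, 1.2, 0.3]
grip_width: 0.0522
grip_force: 0.0
```

>>> send_rows:
  moves: [0.6,1.7,-3.4,0,0,0,-0.04,0.6,3.4,-6.8,0,0,0,-0.08,0.6,5,-10.2,0,0,0,-0.08,0.6,6.6,-13.6,0,0,0,-0.08,0.6,8.2,-16.6,0,0,0,-0.08]

```text
time: 1.35
position: [0.4738, 0.0723, 0.248]
tool_rot: [0.738, 0.675, -0.0, -0.0]
ft_force: [0.4, 0.4, -0.9]
grip_width: 0.0524
grip_force: 0.0
```

```bash
python3 - <<'E'
from h import *
from scipy.spatial.transform import Rotation as R
o=monitor.get_obs();print(o['time'],o['q'],o['position'],R.from_quat(o['tool_rot']).as_matrix().round(3))
E
```

```text
1.35 [-8.22322592e-02  2.79266278e-01  1.73661987e+00 -2.34879293e-04
  1.12642351e+00  7.68527584e-03] [0.47380248 0.07225841 0.24803219] [[ 0.09   0.996 -0.001]
 [ 0.996 -0.09  -0.   ]
 [-0.    -0.001 -1.   ]]
```

>>> send_rows:
  moves: [0.6,0,0.1,-3,0,0,0,0.6,0,0.1,-6,0,0,0,0.6,0,0.1,-8.5,0,0,0,0.6,0,0.1,-10.2,0,0,0,0.6,0,0.1,-10.2,0,0,0]
  grip_force: 30

```text
time: 1.77
position: [0.4705, 0.0754, 0.1429]
tool_rot: [0.738, 0.675, -0.003, -0.003]
ft_force: [-0.2, 0.1, 1.1]
grip_width: 0.0525
grip_force: 0.0
```

>>> send_rows:
  moves: [0.3,0,0,0,0,0,0,0.0,0,0,0,0,0,0,0.0,0,0,0,0,0,0,0,0,0,0,0,0,0,0,0,0,0,0,0,0]

```text
time: 2.18
position: [0.4744, 0.0755, 0.1473]
tool_rot: [0.738, 0.675, 0.001, 0.001]
ft_force: [-0.2, 0.8, 0.2]
grip_width: 0.0267
grip_force: 0.0
```

>>> send_rows:
  moves: [0,0,0,0,0,0,0,0.0,0,0,0,0,0,0,0.0,0,0,0,0,0,0]

```text
time: 2.43
position: [0.4746, 0.0755, 0.147]
tool_rot: [0.738, 0.675, 0.001, 0.001]
ft_force: [2.6, -0.4, 6.6]
grip_width: 0.0067
grip_force: 7.7
```

>>> send_rows:
  moves: [0,0,0,0,0,0,0,0.0,0,0,0,0,0,0,0.0,0,0,0,0,0,0]

```text
time: 2.68
position: [0.4764, 0.0753, 0.1476]
tool_rot: [0.738, 0.675, 0.002, 0.002]
ft_force: [1.8, 0.9, 5.9]
grip_width: 0.0008
grip_force: 2.7
```

```bash
python3 - <<'E'
from h import *
c=cam('scene');cv2.imwrite('pics/s1.png',cv2.resize(c['pixels'][140:290,250:450],(800,600),interpolation=cv2.INTER_CUBIC))
o=monitor.get_obs();print(o['position'],o['ft_force'],o['grip_width'],o['grip_force'])
E
```

```text
[0.47643674 0.07525356 0.14762369] [2.11936675 0.21731622 4.36503328] 0.0003137474381482731 2.6704008704109583
```

View pics/s1.png

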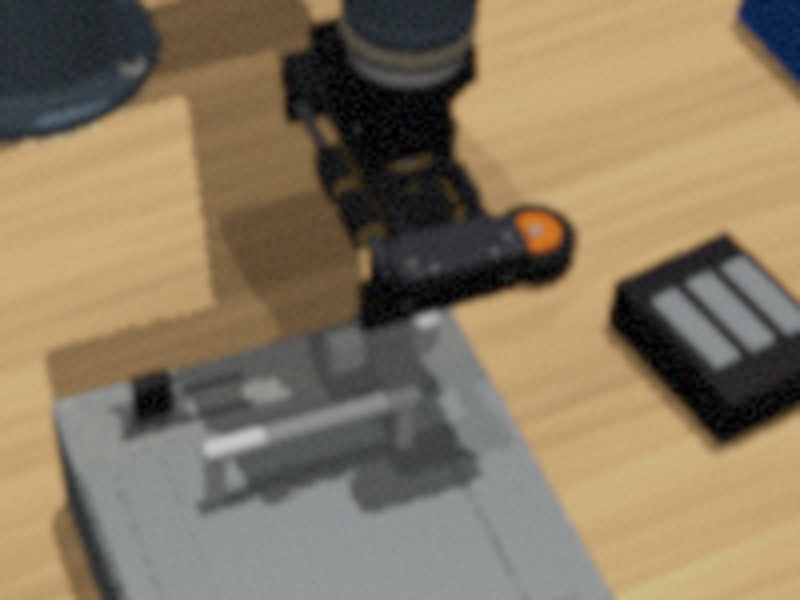

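The picture shows the fingers over the fin, finger bottom at about crop (380,310), and shut to 0 width. So they haven't got hold of the fin, and I'm checking both the original fin position and the current fingers.

```bash
python3 - <<'E'
from h import *
S=np.load('/tmp/scene.npz');w=S['w'];p=S['p'];d=p.max(2)<60
s=np.zeros(d.shape,bool);s[200:236,330:366]=1
q=w[s&d];print('fin scene dark',len(q),np.nanpercentile(q,[2,50,98],0).round(4))
T=np.load('/tmp/top.npz');w=T['w'];q=w[240:256,283:303];q=q[(q[...,2]>.14)];print('fin top',q.mean(0),np.nanpercentile(q,[2,50,98],0).round(4))
c=cam('scene');w=cloud(c);q=w[170:240,320:380];
for z0 in np.arange(.10,.24,.01):
    a=q[(q[...,2]>z0)&(q[...,2]<z0+.01)]
    if len(a)>3:print(round(z0,2),len(a),np.percentile(a,[2,50,98],0)[:,:2].round(3).tolist())
c=cam('top');cv2.imwrite('pics/t1.png',cv2.resize(c['pixels'][200:290,255:405],(750,450),interpolation=cv2.INTER_CUBIC))
o=monitor.get_obs();print(o['time'],o['position'],o['ft_force'],o['grip_width'],o['q'])
E
```

```text
fin scene dark 102 [[0.4744 0.0572 0.1277]
 [0.4786 0.0687 0.1475]
 [0.4817 0.0807 0.1613]]
fin top [0.47366916 0.07403331 0.16025871] [[0.4681 0.0598 0.1529]
 [0.4729 0.0749 0.1606]
 [0.4793 0.088  0.1655]]
0.1 356 [[0.445, 0.009], [0.492, 0.09], [0.538, 0.124]]
0.11 214 [[0.468, 0.038], [0.498, 0.073], [0.532, 0.109]]
0.12 134 [[0.461, 0.04], [0.48, 0.066], [0.508, 0.1]]
0.13 22 [[0.473, 0.057], [0.477, 0.066], [0.487, 0.079]]
0.14 22 [[0.471, 0.057], [0.476, 0.063], [0.479, 0.072]]
0.15 61 [[0.467, 0.026], [0.544, 0.051], [0.553, 0.069]]
0.16 18 [[0.467, 0.057], [0.473, 0.064], [0.485, 0.068]]
0.17 20 [[0.465, 0.063], [0.475, 0.065], [0.484, 0.068]]
0.18 7 [[0.465, 0.062], [0.475, 0.063], [0.485, 0.066]]
0.23 96 [[0.394, 0.031], [0.56, 0.058], [0.564, 0.1]]
2.8333 [0.47645409 0.07525754 0.1476152 ] [ 1.57800797 -0.31202393  6.5447602 ] 0.0004839155238772281 [-7.56090436e-02  4.28634691e-01  1.85118679e+00  1.34447402e-04
  8.55489020e-01  1.34003969e-02]
```

View pics/t1.png

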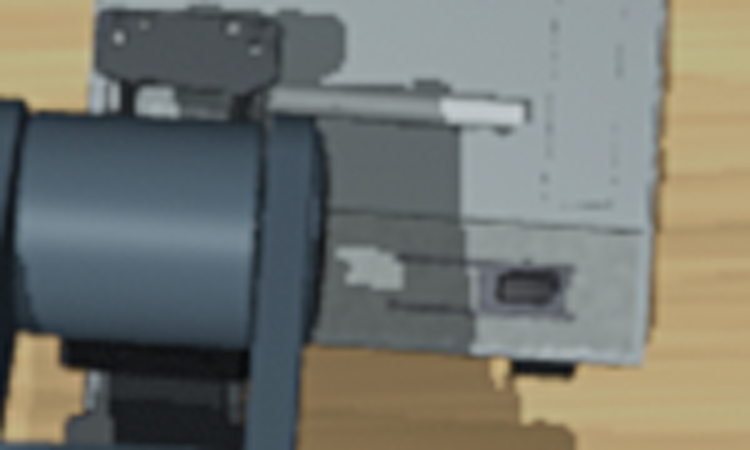

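```bash
python3 - <<'E'
from h import *
print({k:getattr(robot,k) for k in dir(robot) if k[0]!='_'})
c=cam('scene');w=cloud(c);p=c['pixels']
z=w[...,2];m=np.zeros(z.shape,bool);m[170:240,320:380]=1
m&=(z>.128)&(z<.2)&(w[...,0]<.52)
for v,u in np.argwhere(m)[::3]:print(v,u,w[v,u].round(3),p[v,u].max(),end='; ')
E
```

```text
{'Unreachable': <class 'rig.Unreachable'>, 'finger_overhang': 0.014}
202 342 [0.465 0.065 0.186] 99; 204 343 [0.469 0.066 0.182] 57; 205 344 [0.475 0.065 0.185] 41; 206 344 [0.476 0.065 0.183] 32; 207 344 [0.473 0.066 0.176] 32; 208 343 [0.469 0.066 0.168] 49; 209 342 [0.467 0.064 0.164] 85; 209 345 [0.483 0.064 0.18 ] 29; 210 341 [0.468 0.062 0.162] 78; 210 344 [0.479 0.064 0.172] 12; 211 340 [0.468 0.059 0.16 ] 57; 211 343 [0.473 0.064 0.163] 26; 211 346 [0.481 0.068 0.169] 25; 212 341 [0.473 0.059 0.161] 30; 212 344 [0.479 0.064 0.165] 13; 213 340 [0.472 0.057 0.157] 46; 213 343 [0.479 0.062 0.162] 9; 213 346 [0.483 0.067 0.164] 18; 214 342 [0.475 0.061 0.155] 18; 214 345 [0.477 0.068 0.155] 15; 215 341 [0.475 0.058 0.153] 21; 215 344 [0.477 0.065 0.152] 2; 216 340 [0.47  0.058 0.145] 42; 216 343 [0.478 0.063 0.15 ] 12; 216 346 [0.477 0.071 0.145] 13; 217 342 [0.479 0.059 0.149] 14; 217 345 [0.476 0.069 0.142] 17; 218 341 [0.476 0.058 0.144] 14; 218 344 [0.478 0.065 0.142] 12; 219 340 [0.473 0.057 0.137] 29; 219 343 [0.479 0.062 0.141] 9; 219 346 [0.479 0.071 0.137] 18; 220 341 [0.477 0.058 0.137] 15; 220 344 [0.479 0.065 0.135] 21; 220 347 [0.478 0.074 0.13 ] 31; 220 352 [0.483 0.086 0.13 ] 81; 221 342 [0.479 0.06  0.135] 25; 221 345 [0.478 0.069 0.13 ] 47; 221 349 [0.483 0.077 0.13 ] 65; 222 344 [0.48  0.065 0.129] 58; 222 349 [0.484 0.077 0.129] 75; 222 352 [0.489 0.082 0.131] 86; 223 347 [0.486 0.07  0.129] 80; 223 351 [0.489 0.08  0.128] 82; 224 343 [0.484 0.061 0.128] 76; 224 346 [0.488 0.067 0.129] 81;
```

>>> send_rows:
  moves: [0,0,0,0.2,0,0,0,0.0,0,0,0.5,0,0,0]

```text
time: 3.05
position: [0.4732, 0.0755, 0.1513]
tool_rot: [0.738, 0.675, -0.0, -0.0]
ft_force: [-0.8, 0.4, 0.1]
grip_width: 0.0004
grip_force: 0.0
```

The depth shows the fin bare on its +x face from z 0.13 to 0.16. So the fingers closed above it, although the stated tip is at 0.133. I'll raise the arm and measure where the fingertips really are.

>>> send_rows:
  moves: [0,0,0,3,0,0,0,0.0,0,0,6,0,0,0,0.3,0,0,7,0,0,0,0.3,0,0,7,0,0,0,0.3,0,0,7,0,0,0]

```text
time: 3.47
position: [0.4733, 0.0755, 0.2214]
tool_rot: [0.738, 0.675, 0.0, 0.0]
ft_force: [-0.0, 0.2, -0.0]
grip_width: 0.0132
grip_force: 0.0
```

```bash
python3 - <<'E'
from h import *
o=monitor.get_obs();print(o['position'],o['grip_width'],o['ft_force'])
c=cam('scene');w=cloud(c);p=c['pixels'];cv2.imwrite('pics/s2.png',cv2.resize(p[120:270,260:460],(800,600),interpolation=cv2.INTER_CUBIC))
d=np.abs(w[...,:2]-o['position'][:2]).max(2)<.06
z=w[...,2]
for z0 in np.arange(.12,.3,.01):
    a=w[d&(z>z0)&(z<=z0+.01)]
    if len(a):print(round(z0,2),len(a),np.percentile(a,[2,50,98],0)[:,:2].round(3).tolist())
w0=np.load('/tmp/scene.npz')['w'];d=np.abs(w0[...,:2]-[.231,.58]).max(2)<.1
z=w0[d][:,2];print('start',np.sort(z[z>.1])[:40].round(3))
E
```

```text
[0.47329906 0.07551681 0.22138202] 0.013170306966490514 [-0.04592747  0.21071257 -0.02846911]
0.12 142 [[0.462, 0.04], [0.479, 0.067], [0.491, 0.107]]
0.13 35 [[0.472, 0.057], [0.479, 0.069], [0.483, 0.085]]
0.14 32 [[0.471, 0.057], [0.48, 0.07], [0.482, 0.085]]
0.15 56 [[0.469, 0.057], [0.478, 0.07], [0.482, 0.085]]
0.16 26 [[0.469, 0.059], [0.476, 0.073], [0.482, 0.085]]
0.23 12 [[0.459, 0.063], [0.464, 0.066], [0.486, 0.07]]
0.24 22 [[0.458, 0.062], [0.467, 0.066], [0.487, 0.071]]
0.25 18 [[0.458, 0.062], [0.472, 0.066], [0.488, 0.069]]
0.26 5 [[0.468, 0.062], [0.486, 0.063], [0.488, 0.066]]
start [0.22  0.22  0.221 0.222 0.222 0.222 0.223 0.223 0.223 0.223 0.224 0.225
 0.225 0.225 0.226 0.226 0.226 0.226 0.226 0.226 0.228 0.228 0.228 0.228
 0.229 0.229 0.23  0.23  0.23  0.23  0.231 0.231 0.231 0.231 0.231 0.231
 0.232 0.232 0.232 0.233]
```

View pics/s2.png

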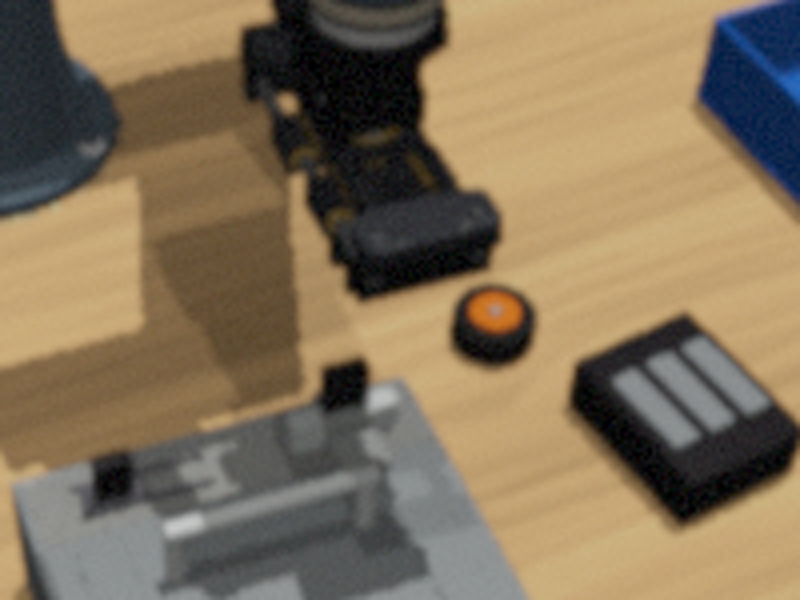

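The fingertips sit about 13 mm above the reported TCP, both in the picture (z≈0.234 for TCP 0.221) and from pressing the fin top. The stated 14 mm overhang therefore acts as about 27 mm less in z, so I'll aim 27 mm lower. The clip is still seated at crop (345,385).

>>> send_rows:
  moves: [0.6,0,-0.3,0,0,0,0,0.6,0,-0.3,0,0,0,0,0.6,0,-0.3,0,0,0,0,0.6,0,-0.3,-2,0,0,0,0.6,0,-0.3,-3,0,0,0]
  grip_force: 35

```text
time: 3.93
position: [0.4731, 0.0724, 0.1899]
tool_rot: [0.738, 0.675, -0.001, -0.001]
ft_force: [-0.7, 0.4, -0.2]
grip_width: 0.0484
grip_force: 0.0
```

>>> send_rows:
  moves: [0.6,0,0,-2,0,0,0,0.6,0,0,-4,0,0,0,0.6,0,0,-6,0,0,0,0.6,0,0,-7.1,0,0,0,0.6,0,0,-7.1,0,0,0]

```text
time: 4.35
position: [0.4714, 0.0725, 0.1175]
tool_rot: [0.738, 0.675, -0.002, -0.002]
ft_force: [-0.5, -0.7, -0.2]
grip_width: 0.0522
grip_force: 0.0
```

>>> send_rows:
  moves: [0.0,0,0,0,0,0,0,0.0,0,0,0,0,0,0,0.0,0,0,0,0,0,0,0,0,0,0,0,0,0,0,0,0,0,0,0,0]

```text
time: 4.77
position: [0.4742, 0.0725, 0.121]
tool_rot: [0.738, 0.675, 0.001, 0.001]
ft_force: [0.3, 0.0, 1.0]
grip_width: 0.0266
grip_force: 0.0
```

>>> send_rows:
  moves: [0,0,0,0,0,0,0,0.0,0,0,0,0,0,0,0.0,0,0,0,0,0,0]

```text
time: 5.02
position: [0.4743, 0.0724, 0.1206]
tool_rot: [0.738, 0.675, 0.001, 0.001]
ft_force: [1.4, -0.0, 1.5]
grip_width: 0.012
grip_force: 35.0
```

Gripped at 12 mm width with 35 N. Next is a straight lift.

>>> send_rows:
  moves: [0,0,0,0.3,0,0,0,0.0,0,0,0.6,0,0,0,0.0,0,0,1,0,0,0,0,0,0,1.5,0,0,0,0,0,0,2,0,0,0]

```text
time: 5.43
position: [0.4736, 0.0725, 0.141]
tool_rot: [0.738, 0.675, -0.0, -0.0]
ft_force: [0.6, 0.0, -2.1]
grip_width: 0.0119
grip_force: 35.0
```

>>> send_rows:
  moves: [0,0,0,1,0,0,0,0.0,0,0,2,0,0,0,0.0,0,0,4,0,0,0,0,0,0,6,0,0,0,0,0,0,8,0,0,0]

```text
time: 5.85
position: [0.4721, 0.0727, 0.2216]
tool_rot: [0.738, 0.675, -0.001, -0.001]
ft_force: [0.1, -0.2, -1.0]
grip_width: 0.0122
grip_force: 35.0
```

```bash
python3 - <<'E'
from h import *
o=monitor.get_obs();print(o['position'],o['grip_width'],o['ft_force'],o['q'])
c=cam('scene');w=cloud(c);p=c['pixels'];cv2.imwrite('pics/s3.png',cv2.resize(p[100:280,240:480],(800,600),interpolation=cv2.INTER_CUBIC))
E
```

```text
[0.47206556 0.07266912 0.2215879 ] 0.012166724300794622 [ 0.05716013 -0.19606722 -1.00962521] [-8.18322468e-02  3.12587074e-01  1.77366988e+00  4.67336937e-05
  1.05795504e+00  7.00505605e-03]
```

View pics/s3.png

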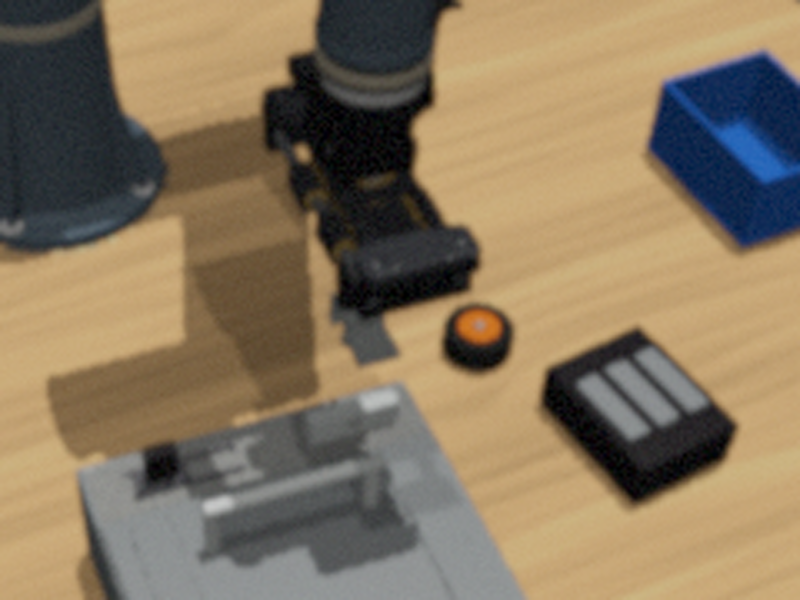

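The clip is held, with its tongue showing at crop (370,340), and the rail is bare. I'm carrying it to the tray.

>>> send_rows:
  moves: [0,0.2,-4,0,0,0,0,0,0.4,-8,0,0,0,0,0,0.7,-12,0,0,0,0,0,1,-16,0,0,0,0,0,1.2,-20,0,0,0,0]

```text
time: 6.32
position: [0.4846, -0.1286, 0.2206]
tool_rot: [0.738, 0.675, -0.0, -0.001]
ft_force: [0.6, 0.1, -1.7]
grip_width: 0.0118
grip_force: 35.0
```

>>> send_rows:
  moves: [0,0.2,-4,0,0,0,0,0,0.4,-8,0,0,0,0,0,0.6,-12,0,0,0,0,0,0.8,-16,0,0,0,0,0,1,-19.5,0,0,0,0]

```text
time: 6.73
position: [0.4946, -0.3245, 0.2204]
tool_rot: [0.738, 0.675, -0.0, -0.001]
ft_force: [0.5, -1.1, -0.9]
grip_width: 0.0122
grip_force: 35.0
```

>>> send_rows:
  moves: [0,0,0,-3,0,0,0.04,0,0,0,-6,0,0,0.06,0,0,0,-9,0,0,0.06,0,0,0,-12,0,0,0.06,0,0,0,-15,0,0,0.06]

```text
time: 7.15
position: [0.4948, -0.3219, 0.0693]
tool_rot: [0.717, 0.697, -0.0, -0.001]
ft_force: [0.3, 0.0, -1.1]
grip_width: 0.0118
grip_force: 35.0
```

>>> send_rows:
  moves: [0,0,0,-1.5,0,0,0,0,0,0,-2.5,0,0,0,0,0,0,-3,0,0,0]

```text
time: 7.4
position: [0.4947, -0.3215, 0.0389]
tool_rot: [0.717, 0.697, -0.0, -0.002]
ft_force: [-1.0, -0.1, -0.8]
grip_width: 0.0118
grip_force: 35.0
```

```bash
python3 - <<'E'
from h import *
o=monitor.get_obs();print(o['position'],o['grip_width'],o['ft_force'],o['q'])
c=cam('scene');w=cloud(c);p=c['pixels'];cv2.imwrite('pics/s4.png',cv2.resize(p[200:380,100:340],(800,600),interpolation=cv2.INTER_CUBIC))
E
```

```text
[ 0.49465169 -0.32153697  0.03891794] 0.01184027256081149 [-0.98106348 -0.05803041 -0.83185301] [-7.65660995e-01  7.16900774e-01  1.64507442e+00 -1.54007365e-05
  7.83158694e-01 -7.36694819e-01]
```

View pics/s4.png

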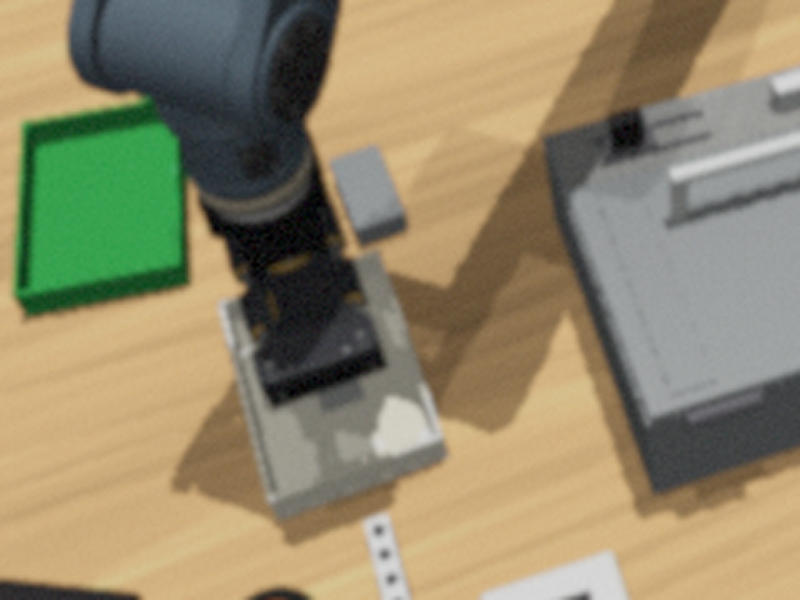

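The clip is over the white tray's floor, with its tongue at crop (340,395) inside the walls. I'll lower it to touch.

>>> send_rows:
  moves: [0,0,0,-0.5,0,0,0,0,0,0,-1,0,0,0,0,0,0,-1.3,0,0,0,0,0,0,-1.3,0,0,0]

```text
time: 7.78
position: [0.4957, -0.3225, 0.0274]
tool_rot: [0.717, 0.697, -0.0, 0.0]
ft_force: [-0.1, 0.3, -0.8]
grip_width: 0.0118
grip_force: 35.0
```

>>> send_rows:
  moves: [0,0,0,-0.2,0,0,0,0,0,0,-0.3,0,0,0,0,0,0,-0.3,0,0,0]

```text
time: 8.03
position: [0.4957, -0.3226, 0.0243]
tool_rot: [0.717, 0.697, 0.0, 0.0]
ft_force: [-0.2, -0.1, -0.4]
grip_width: 0.0114
grip_force: 35.0
```

Nearly at the floor (estimated gap about 1 mm). One more touch, then release and rise.

>>> send_rows:
  moves: [0,0,0,-0.15,0,0,0,0,0,0,-0.15,0,0,0,0.15,0,0,-0.15,0,0,0,0.4,0,0,-0.15,0,0,0,0.5,0,0,-0.15,0,0,0]

```text
time: 8.45
position: [0.4958, -0.3226, 0.0228]
tool_rot: [0.717, 0.697, 0.0, 0.0]
ft_force: [1.2, 0.0, -0.5]
grip_width: 0.0199
grip_force: 0.0
```

>>> send_rows:
  moves: [0.5,0,0,0,0,0,0,0.5,0,0,0,0,0,0,0.5,0,0,2,0,0,0,0.5,0,0,5,0,0,0,0.5,0,0,9,0,0,0]

```text
time: 8.87
position: [0.4938, -0.3209, 0.1109]
tool_rot: [0.717, 0.697, -0.0, -0.004]
ft_force: [0.3, -1.1, -1.1]
grip_width: 0.0424
grip_force: 0.0
```

>>> send_rows:
  moves: [0.5,0,0,4,0,0,0,0.5,0,0,8,0,0,0,0.5,0,3,11,0,0,0,0.5,0,7,12,0,0,0,0.5,0.6,11,12,0,0,-0.06]

```text
time: 9.28
position: [0.5028, -0.2134, 0.2366]
tool_rot: [0.739, 0.674, 0.001, 0.004]
ft_force: [0.1, 0.9, -1.1]
grip_width: 0.0438
grip_force: 0.0
```

>>> send_rows:
  moves: [0.5,1,4,0,0,0,0,0.5,2,8,0,0,0,0,0.5,3,12,0,0,0,0,0.5,4,16,0,0,0,0,0.5,4.2,20,0,0,0,0]

```text
time: 9.7
position: [0.545, -0.0107, 0.2329]
tool_rot: [0.738, 0.675, 0.001, 0.001]
ft_force: [-0.1, -1.6, 0.4]
grip_width: 0.0435
grip_force: 0.0
```

```bash
python3 - <<'E'
from h import *
o=monitor.get_obs();print(o['position'],o['grip_width'],o['ft_force'],o['q'])
c=cam('top');w=cloud(c);z=w[...,2];p=c['pixels']
m=np.zeros(z.shape,bool);m[200:280,432:490]=1
for a,b in((.045,.08),(.02,.028)):
    q=w[m&(z>a)&(z<b)];print(a,len(q),np.percentile(q,[2,50,98],0).round(3).tolist() if len(q) else '')
c=cam('scene');p=np.vstack([c['pixels'][250:370,100:260],c['pixels'][200:320,240:400]]);cv2.imwrite('pics/s5.png',cv2.resize(p,(400,600),interpolation=cv2.INTER_CUBIC))
E
```

```text
[ 0.54500633 -0.01073465  0.23293085] 0.0434532444109478 [-0.1494519  -1.56594119  0.4359504 ] [-2.24873464e-01  3.89409196e-01  1.60648651e+00  2.15697945e-04
  1.14361149e+00 -1.35840321e-01]
0.045 81 [[0.489, -0.334, 0.046], [0.495, -0.319, 0.062], [0.5, -0.305, 0.069]]
0.02 304 [[0.418, -0.382, 0.02], [0.506, -0.318, 0.025], [0.586, -0.261, 0.028]]
```

View pics/s5.png

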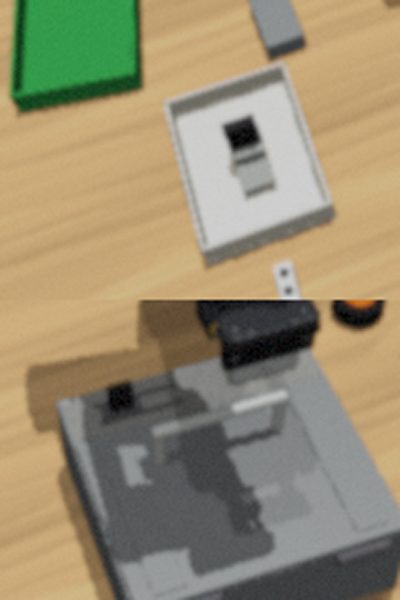

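The clip stands in the white tray, fin at crop (242,132) and inside on all sides. The arm is above the handle (bar at crop (220,415)). I'll lower onto the bar and grip moderately.

>>> send_rows:
  moves: [0.5,0.1,0.5,-3,0,0,0,0.5,0.1,0.5,-6,0,0,0,0.5,0.1,0.5,-8,0,0,0,0.5,0.1,0.5,-10,0,0,0,0.5,0.1,0.5,-11.1,0,0,0]
  grip_force: 18

```text
time: 10.22
position: [0.543, -0.008, 0.1194]
tool_rot: [0.738, 0.675, -0.001, -0.002]
ft_force: [0.2, 0.6, 0.1]
grip_width: 0.0437
grip_force: 0.0
```

>>> send_rows:
  moves: [0.3,0,0,0,0,0,0,0,0,0,0,0,0,0,0,0,0,0,0,0,0,0,0,0,0,0,0,0,0,0,0,0,0,0,0]

```text
time: 10.63
position: [0.5454, -0.0079, 0.1229]
tool_rot: [0.738, 0.675, 0.001, 0.001]
ft_force: [-0.5, 0.8, 0.2]
grip_width: 0.0177
grip_force: 0.0
```

>>> send_rows:
  moves: [0,0,0,0,0,0,0,0,0,0,0,0,0,0,0,0,0,0,0,0,0]

```text
time: 10.88
position: [0.5433, -0.0076, 0.1225]
tool_rot: [0.738, 0.675, -0.001, -0.001]
ft_force: [-4.4, -0.4, 6.3]
grip_width: 0.0113
grip_force: 18.0
```

Bar gripped (11.3 mm). Now a gentle tug.

>>> send_rows:
  moves: [0,0,0,0.1,0,0,0,0,0,0,0.25,0,0,0,0,0,0,0.4,0,0,0,0,0,0,0.4,0,0,0,0,0,0,0.4,0,0,0]

```text
time: 11.3
position: [0.5443, -0.0076, 0.1254]
tool_rot: [0.738, 0.675, -0.0, -0.0]
ft_force: [-2.0, -1.0, -4.0]
grip_width: 0.0115
grip_force: 18.0
```

>>> send_rows:
  moves: [0,0,0,0.1,0,0,0,0,0,0,0.2,0,0,0,0,0,0,0.3,0,0,0,0,0,0,0.3,0,0,0]

```text
time: 11.63
position: [0.5452, -0.0077, 0.1279]
tool_rot: [0.738, 0.675, 0.0, 0.0]
ft_force: [3.2, -1.6, -13.3]
grip_width: 0.0115
grip_force: 18.0
```

>>> send_rows:
  moves: [0,0,0,0.1,0,0,0,0,0,0,0.2,0,0,0,0,0,0,0.3,0,0,0,0,0,0,0.3,0,0,0]

```text
time: 11.97
position: [0.5453, -0.0075, 0.1298]
tool_rot: [0.738, 0.675, 0.0, -0.0]
ft_force: [5.6, -2.1, -24.5]
grip_width: 0.0113
grip_force: 18.0
```

The pull rises stiffly to 24 N within about 7 mm, so the lid is caught. I'll check the lid angle by depth while holding it.

```bash
python3 - <<'E'
from h import *
w0=np.load('/tmp/scene.npz')['w'];c=cam('scene');w=cloud(c)
print(monitor.get_obs()['ft_force'],monitor.get_obs()['position'])
for lo,hi in((.50,.52),(.56,.58),(.64,.66)):
    r=[]
    for a in(w0,w):
        m=(a[...,0]>lo)&(a[...,0]<hi)&(abs(a[...,1]+.09)<.03)&(a[...,2]>.09)&(a[...,2]<.13);r.append((m.sum(),np.median(a[m][:,2]).round(4)))
    print(lo,r)
E
```

```text
[  4.85521173  -3.43275347 -24.07897229] [ 0.54527055 -0.00754596  0.12977529]
0.5 [(np.int64(162), np.float64(0.1086)), (np.int64(170), np.float64(0.1154))]
0.56 [(np.int64(196), np.float64(0.1085)), (np.int64(198), np.float64(0.1127))]
0.64 [(np.int64(224), np.float64(0.1083)), (np.int64(223), np.float64(0.1097))]
```

>>> send_rows:
  moves: [0,0,0,-0.3,0,0,0,0,0,0,-0.6,0,0,0,0,0,0,-1,0,0,0,0,0,0,-1,0,0,0]

```text
time: 12.35
position: [0.5433, -0.0073, 0.1232]
tool_rot: [0.738, 0.675, -0.001, -0.001]
ft_force: [-4.2, -1.1, 2.0]
grip_width: 0.0112
grip_force: 18.0
```

The lid front rose 6.8 mm (about 0.036 rad) and stopped hard, so it is caught and the tug step is done. I'm releasing the bar and moving to the catch knob at (0.461, -0.072).

>>> send_rows:
  moves: [0.45,0,0,0,0,0,0,0.45,0,0,0,0,0,0,0.45,0,0,0,0,0,0,0.45,0,0,3,0,0,0,0.45,0,0,6,0,0,0]

```text
time: 12.77
position: [0.5442, -0.0071, 0.1814]
tool_rot: [0.738, 0.675, -0.001, -0.001]
ft_force: [-0.1, 0.1, -0.6]
grip_width: 0.035
grip_force: 0.0
```

>>> send_rows:
  moves: [0.45,-2.8,-2.1,0,0,0,0,0.45,-5.6,-4.2,0,0,0,0,0.45,-8.3,-6.4,0,0,0,0,0.45,-8.3,-6.4,0,0,0,0,0.45,-8.3,-6.4,0,0,0,0]

```text
time: 13.18
position: [0.4617, -0.0724, 0.1825]
tool_rot: [0.739, 0.674, 0.001, 0.001]
ft_force: [1.0, 0.4, 0.9]
grip_width: 0.0392
grip_force: 0.0
```

```bash
python3 - <<'E'
from h import *
o=monitor.get_obs();print(o['position'],o['grip_width'],o['ft_force'])
c=cam('scene');w=cloud(c);p=c['pixels']
d=(abs(w[...,0]-.461)<.03)&(abs(w[...,1]+.072)<.03)&(w[...,2]>.112)&(w[...,2]<.14)
print(np.percentile(w[d],[2,50,98],0).round(4))
d=(w[...,0]<.54)&(w[...,0]>.4)&(abs(w[...,1]+.072)<.04)&(w[...,2]>.15)&(w[...,2]<.26)
print(np.percentile(w[d],[1,5,50,98],0).round(4))
E
```

```text
[ 0.46168687 -0.07235138  0.18249581] 0.03922497547671758 [0.99752178 0.36199535 0.86480709]
[[ 0.4564 -0.0872  0.114 ]
 [ 0.4662 -0.0765  0.1286]
 [ 0.4695 -0.0641  0.1367]]
[[ 0.4354 -0.0745  0.1515]
 [ 0.4364 -0.0737  0.1529]
 [ 0.5352 -0.0641  0.1566]
 [ 0.5398 -0.0351  0.2507]]
```

>>> send_rows:
  moves: [0.45,0,-0.2,-3,0,0,0,0.45,0,-0.2,-6,0,0,0,0.45,0,-0.2,-7.5,0,0,0,0.45,0,-0.2,-7.9,0,0,0,0.45,0,-0.2,-7.9,0,0,0]
  grip_force: 20

```text
time: 13.65
position: [0.4624, -0.0729, 0.1018]
tool_rot: [0.737, 0.675, -0.0, -0.001]
ft_force: [-0.4, -0.2, 0.6]
grip_width: 0.0391
grip_force: 0.0
```

>>> send_rows:
  moves: [0,0,0,0,0,0,0,0,0,0,0,0,0,0,0,0,0,0,0,0,0,0,0,0,0,0,0,0,0,0,0,0,0,0,0]

```text
time: 14.07
position: [0.4622, -0.0737, 0.1035]
tool_rot: [0.738, 0.675, 0.0, 0.001]
ft_force: [0.1, 0.3, 0.6]
grip_width: 0.0135
grip_force: 0.0
```

>>> send_rows:
  moves: [0,0,0,0,0,0,0]

```text
time: 14.15
position: [0.4623, -0.0737, 0.1034]
tool_rot: [0.738, 0.675, 0.0, 0.001]
ft_force: [-0.2, 0.9, 3.6]
grip_width: 0.0117
grip_force: 20.0
```

Knob gripped (11.7 mm). I'm sliding it along the case's +y.

>>> send_rows:
  moves: [0,0.04,0.5,0,0,0,0,0,0.09,1,0,0,0,0,0,0.13,1.5,0,0,0,0,0,0.17,2,0,0,0,0,0,0.2,2.4,0,0,0,0]

```text
time: 14.57
position: [0.4645, -0.0496, 0.1034]
tool_rot: [0.738, 0.675, 0.0, 0.001]
ft_force: [0.0, -3.0, 5.4]
grip_width: 0.0116
grip_force: 20.0
```

>>> send_rows:
  moves: [0,0.03,0.3,0,0,0,0,0,0.06,0.6,0,0,0,0,0,0.08,0.9,0,0,0,0,0,0.08,0.9,0,0,0,0]

```text
time: 14.9
position: [0.4649, -0.0451, 0.1034]
tool_rot: [0.736, 0.677, -0.003, 0.004]
ft_force: [-5.2, -20.0, 4.5]
grip_width: 0.012
grip_force: 20.0
```

The knob moved 28.6 mm and then stopped hard at 20 N, so it is at its end stop. I'm releasing it and going back to the handle.

>>> send_rows:
  moves: [0,0,-0.4,0,0,0,0,0.45,0,-0.4,0,0,0,0,0.45,0,-0.4,0,0,0,0,0.45,0,-0.4,0,0,0,0,0.45,0,-0.4,2,0,0,0]

```text
time: 15.32
position: [0.4618, -0.0433, 0.1203]
tool_rot: [0.738, 0.675, -0.002, -0.004]
ft_force: [-0.9, -0.4, -0.5]
grip_width: 0.0311
grip_force: 0.0
```

>>> send_rows:
  moves: [0.45,0,0,3,0,0,0,0.45,0,0,6,0,0,0,0.45,2.5,1.2,6,0,0,0,0.45,5.3,2.4,6,0,0,0,0.45,7.9,3.6,6,0,0,0]

```text
time: 15.73
position: [0.5446, -0.0076, 0.1836]
tool_rot: [0.738, 0.675, 0.001, 0.001]
ft_force: [0.3, 0.3, -0.3]
grip_width: 0.039
grip_force: 0.0
```

>>> send_rows:
  moves: [0.45,0,0,0,0,0,0,0.45,0,0,0,0,0,0]

```text
time: 15.9
position: [0.5439, -0.0074, 0.1822]
tool_rot: [0.737, 0.676, -0.0, -0.0]
ft_force: [-0.8, -0.0, -0.5]
grip_width: 0.039
grip_force: 0.0
```

```bash
python3 - <<'E'
from h import *
o=monitor.get_obs();print(o['position'],o['grip_width'],o['ft_force'])
c=cam('scene');w=cloud(c);p=c['pixels']
d=(abs(w[...,0]-.463)<.03)&(abs(w[...,1]+.06)<.06)&(w[...,2]>.112)&(w[...,2]<.14)
print('knob',np.percentile(w[d],[2,50,98],0).round(4))
d=(abs(w[...,0]-.545)<.02)&(abs(w[...,1]+.005)<.08)&(w[...,2]>.148)&(w[...,2]<.165)
print('bar',np.percentile(w[d],[2,50,98],0).round(4))
E
```

```text
[ 0.54393486 -0.00744196  0.18222897] 0.03898220834210621 [-0.77301827 -0.00669569 -0.53916361]
knob [[ 0.4582 -0.0598  0.1134]
 [ 0.4684 -0.0489  0.1298]
 [ 0.4717 -0.0367  0.1359]]
bar [[ 0.5335 -0.073   0.1483]
 [ 0.5436 -0.0342  0.1532]
 [ 0.5529  0.0502  0.1582]]
```

The knob sits at its new place, about 27 mm on. Now gripping the bar lightly and lifting along the hinge arc, starting with 20°.

>>> send_rows:
  moves: [0.45,0,0,-2,0,0,0,0.45,0,0,-4,0,0,0,0.45,0,0,-5.5,0,0,0,0.45,0,0,-6.1,0,0,0,0.2,0,0,-6.1,0,0,0]
  grip_force: 14

```text
time: 16.37
position: [0.5409, -0.0084, 0.1201]
tool_rot: [0.738, 0.675, -0.002, -0.002]
ft_force: [0.5, 0.1, 0.2]
grip_width: 0.0368
grip_force: 0.0
```

>>> send_rows:
  moves: [0,0,0,0,0,0,0,0,0,0,0,0,0,0,0,0,0,0,0,0,0,0,0,0,0,0,0,0,0,0,0,0,0,0,0]

```text
time: 16.78
position: [0.5433, -0.0086, 0.1226]
tool_rot: [0.738, 0.675, -0.0, 0.0]
ft_force: [-1.4, -0.1, 4.4]
grip_width: 0.0111
grip_force: 14.0
```

>>> send_rows:
  moves: [0,0,0,0,0,0,0,0,0,0,0,0,0,0,0,0.2,0,0.5,0,0,0,0,0.4,0,1,0,0,0,0,0.4,0,1,0,0,0]

```text
time: 17.2
position: [0.5466, -0.0089, 0.1319]
tool_rot: [0.738, 0.675, -0.001, -0.001]
ft_force: [-3.4, -3.1, -4.1]
grip_width: 0.0116
grip_force: 14.0
```

At about 9 mm of rise the force is only 4 N, so the lid is free. Continuing the arc.

>>> send_rows:
  moves: [0,0.46,-0.04,0.97,0,0,0,0,0.98,-0.08,1.9,0,0,0,0,1.55,-0.13,2.8,0,0,0,0,2.2,-0.2,3.66,0,0,0,0,2.2,-0.2,3.66,0,0,0]

```text
time: 17.62
position: [0.5675, -0.0107, 0.1692]
tool_rot: [0.738, 0.675, -0.002, -0.002]
ft_force: [-7.5, -2.3, 0.2]
grip_width: 0.0113
grip_force: 14.0
```

>>> send_rows:
  moves: [0,0.7,-0.06,0.8,0,0,0,0,1.47,-0.13,1.56,0,0,0,0,2.27,-0.2,2.26,0,0,0,0,3.1,-0.27,2.9,0,0,0,0,4,-0.35,3.5,0,0,0]

```text
time: 18.03
position: [0.604, -0.0138, 0.2039]
tool_rot: [0.738, 0.675, -0.005, -0.004]
ft_force: [-11.2, -1.3, 8.2]
grip_width: 0.0112
grip_force: 14.0
```

```bash
cat > lid.py <<'E'
from h import *
o=monitor.get_obs();print(o['time'],o['position'],o['grip_width'],o['grip_force'],o['ft_force'])
c=cam('scene');w=cloud(c);C=np.array([.566,-.0087]);ex=np.array([.996,-.087]);ey=np.array([.087,.996])
d=w[...,:2]-C;X=d@ex;Y=d@ey;Z=w[...,2]
for lo,hi in((-.12,-.07),(.07,.12)):
    m=(Y>lo)&(Y<hi)&(Z>.12)&(Z<.32)&(X>-.12)&(X<.13)
    if m.sum()>20:
        a=np.polyfit(Z[m],X[m],1);r=X[m]-np.polyval(a,Z[m]);print(m.sum(),'angle from closed',np.degrees(np.arctan2(1,-a[0])),r.std())
cv2.imwrite('pics/lid%d.png'%(o['time']*10),cv2.resize(c['pixels'][80:380,200:500],(600,600)))
E
python3 lid.py
```

```text
18.0333 [ 0.60399681 -0.01379731  0.20394324] 0.011221725506712939 13.990009725093842 [-11.16038732  -1.33704788   8.24073702]
1856 angle from closed 37.74605128103668 0.0030226451593759786
1388 angle from closed 37.838206396726584 0.003036441069930985
```

The lid is at 38° and tracking well, with a slight inward radial load. I'll ease outward and go on to 60°.

>>> send_rows:
  moves: [0,0.83,-0.08,0.65,0,0,0,0,1.8,-0.17,1.15,0,0,0,0,2.8,-0.25,1.55,0,0,0,0,3.85,-0.34,1.9,0,0,0,0,4.9,-0.43,2.15,0,0,0]

```text
time: 18.5
position: [0.6579, -0.0184, 0.226]
tool_rot: [0.738, 0.675, -0.001, -0.0]
ft_force: [-4.1, -1.8, 3.3]
grip_width: 0.0113
grip_force: 14.0
```

>>> send_rows:
  moves: [0,0,0,0,0,0,0,0,0,0,0,0,0,0,0,0,0,0,0,0,0]

```text
time: 18.75
position: [0.6584, -0.0185, 0.2259]
tool_rot: [0.738, 0.675, 0.0, 0.001]
ft_force: [-2.1, -1.0, 6.2]
grip_width: 0.0112
grip_force: 14.0
```

```bash
python3 lid.py; mv pics/lid1*.png pics/lidend.png 2>/dev/null || ls pics -t | head -3
```

```text
18.75 [ 0.65841563 -0.0184822   0.22591988] 0.011190840503477788 14.00113508105278 [-2.13038449 -1.04393233  6.1545307 ]
1894 angle from closed 59.24714609526119 0.004601072434735491
1256 angle from closed 59.78287801674416 0.001964123002281808
lid187.png
lid180.png
s5.png
```

View pics/lid187.png

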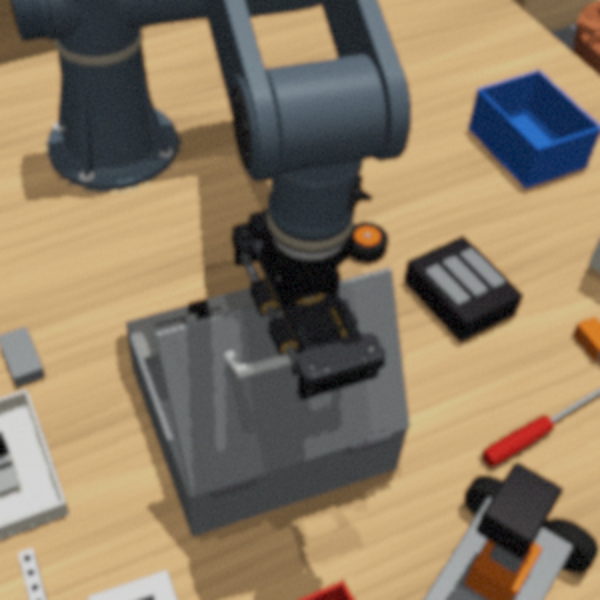

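```bash
python3 - <<'E'
from h import *
c=cam('top');w=cloud(c);z=w[...,2]
m=np.zeros(z.shape,bool);m[200:280,440:485]=1
q=w[m&(z>.045)&(z<.08)];print(len(q),np.percentile(q,[2,50,98],0).round(3).tolist() if len(q) else '')
E
```

```text
83 [[0.489, -0.333, 0.046], [0.495, -0.319, 0.064], [0.5, -0.305, 0.069]]
```

The lid stands open at about 59.5° with the fingers on the bar (around (320,365)). The clip is still in the tray at the left edge of the picture, and the other things on the bench are unmoved in view. Handing in.

```bash
python3 -c "
from rig import workorder
print(workorder.hand_in())"
```

```text
the job is handed in; nothing more can be done
None
```

I handed the job in with the clip standing in the white tray and the gripper holding the lid open at about 59.5°; the tug showed the lid was caught, so I slid the catch knob to its stop. No verdict came back.

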